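Mix the glue bottle on the bench mixer

ROBOT

A 6-joint arm with a two-finger parallel gripper is mounted at the origin on a cart in front of the work surface, level with it; the furniture and walls round the work are solid. World frame = base frame: x ahead of the robot, y to its left, z up, the work surface at z = 0. Lengths are in m, angles in rad, forces in N, time in s.
With the tool pointing down it reaches from about 0.425 to 0.95 m from the base axis. Payload 14.7 kg.
Tool frame: the origin (TCP) lies at the very end of the fingers, on their centre line; the grasp point (between the pads) lies 19 mm behind it; z points along the fingers, y is the line along which they close (so a half turn about z gives the same grasp; the last joint's range is limited). The gripper opens to 85 mm and grips with 20 to 120 N. Pads are 22 mm wide; open, the fingers measure 114 mm over their backs; the gripper's body (76 mm by 85 mm) begins 54 mm behind the grasp point. The pads swing forward as they close: fully open they stand 13 mm farther back than shut.
Start: joints at [1.093, 0.48, 1.596, -0, 1.065, -0.047], TCP at [0.271, 0.591, 0.231] pointing down, gripper open.
Joint ranges: [-2.75, 2.75], [-0.82, 2.05], [0.23, 2.67], [-1.56, 4.7], [0.09, 2.69], [-2.92, 2.92]. Speed limits (rad/s): [1.89, 1.89, 2.39, 3.01, 3.01, 3.01].

INTERFACE

Orientations are given as a unit quaternion [w, x, y, z].
In Python, from station import read_state, optics, job gives the robot as it stands.
- The arm moves only by the shell command python3 -m handwheel 'ROWS' [FORCE]. ROWS is a JSON object whose one key "rows" holds a list that holds one entry, the list of rows, each a list of 7 numbers: the finger opening in mm, from 0 to 85.4, then the shift along the world's x, y, z in mm, then the turn, a rotation vector about the world's x, y, z in rad. A call has 1 to 5 rows; each row shifts and turns the commanded pose from where the row before left it; what a row does not reach is not made up. A row lasts 1/8 s, in which the tool goes at most 62.5 mm and 10.7 degrees, less where a joint would pass 70% of its speed; a pose out of reach is approached as far as the arm can. A call with a gripper value outside its range is refused whole. The fingers move at their own pace and stop on an object; FORCE is the grip in N (left out, the last holds). Time passes only in rows, so rows that do not move let the fingers close. It gives the time, the measured TCP pose, the force, the opening and the grip force at its end, in the units of the state.
- read_state(): the state, without advancing time (a new reading comes with each control period).
- optics.capture(name): name is "scene" or "top" or "wrist"; returns (picture, depth): 480x640x3 uint8, red, green, blue; 480x640 float32, m along the optical axis (not along the pixel's ray), 0 where there is no reading.
- optics.camera_params(name): a dict with "K" (3x3 intrinsics, pixels), "D" ([k1, k2, p1, p2, k3] as OpenCV has them; the pictures are not rectified), "T" (4x4, takes a point from camera to world coordinates). Camera axes: x right, y up, looking along -z (the intrinsics and any distortion apply to the point x, -y, -z); pixel columns grow to the right and rows downward; lengths in m; the calibration is good to about 2 mm. A picture is of the moment at which its call begins: read the wrist's pose just before it. camera_params takes no time and is no camera call; for the wrist camera it gives the pose at the moment of the call.
- job.close_job(): hands the job in; it is judged then, once.
The state is a dict: "t": time; "qpos": joint angles; "dq": joint speeds; "joint_efforts": joint torques, N m; "tcp_pos": TCP position; "ee_rot": TCP orientation; "ft_force": force on the tool from outside, world axes, zero at the start; "torque": the same for the moment, N m; "opening": finger opening in m; "grip_force": force on a finger pad.
Only numpy, scipy, OpenCV 4.12 (cv2) and the standard library are available. Lean on these libraries where they do the work, as an engineer would, in place of code of your own. Each camera call takes 0.05 s, during which the arm holds its last target. There are 200 camera calls.

TASK

Set the speed lever of the small bench mixer to its one long, broad mark, and after that stand the closed grey-capped glue bottle upright in the mixer's sprung cup and press it down as far as the cup will go. Finish while still holding the bottle pressed fully down, and leave the oil bottle and the red jar standing where they are.

Things in the scene. Friction and masses are not known exactly. Their poses are not given: they have to be found in the camera images.
- mixer: bench mixer, a grey housing 140 (x) x 260 (y) x 55 mm high with a flat aluminium top, fixed to the table; origin at the centre of its underside, z up. The sprung cup is over its +y half (75 mm from the centre), the speed lever over its -y half
- cup_seat (a point): centre of the inner floor of the black round sprung cup, on which the bottle stands; moves with the cup; z up. Table to floor of the cup 79 mm at rest. Inside the cup is a bore of 54 mm diameter that flares to about 66 mm at the rim; the rim is 22 mm above this floor and 74 mm across outside
- cup_ring (a joint): how far the cup is pressed straight down, m: 0 at rest, 0.016 on its stop. Spring: about 3 N before it moves, about 12 N at the stop; it comes back up when let go, and the bottle's own weight does not press it down
- speed_lever (a joint): angle of the speed lever about its upright pivot, rad, 0 to 1.4; grows counter-clockwise seen from above. Marks lie on the housing top every 0.35 rad, from 0 to 1.4; the one long, broad mark (22 x 6 mm, the others 7 x 2 mm) is at 0.35. The lever stays where it is left; 1 N at the knob moves it
- lever_knob (a point): centre of the top of the lever's knob, an upright black cylinder 16 mm across and 36 mm tall, top 99 mm above the table, 60 mm from the pivot; the 5 mm thick lever bar joins it near its foot, 63 to 68 mm above the table. Moves with the lever
- lever_pivot (a point): the lever's pivot axis (upright), 59 mm above the table, on the mixer's top
- glue_bottle: closed glue bottle, upright and round, 104 mm tall: pale green body 48 mm across up to 66 mm, then a grey cap 41 mm across up to the top; about 0.09 kg; origin at the centre of its underside, z up along the bottle
- oiler: bystander: small drip-oil bottle with a thin red spout, 32 mm across, 90 mm tall; origin at the centre of its underside
- grease_jar: bystander: red grease jar, 69 mm across, 55 mm tall; origin at the centre of its underside
Mind the look-alikes: they are no part of the job. There is more than one size of the glue_bottle; the job needs the middle-sized.

How it is judged:
By the outcome, as a careful person would: the job done as asked, in the order asked, and still so for the second after the job is handed in, while the arm keeps its last pose, push and grip.
It also fails if it takes over 48 s, if anything falls off the work surface, if the arm or the gripper's body presses on something with over 40 N, if the wrist force passes 120 N, or if a joint passes its speed limit or range.

## Working session

There is one attempt and no reset: what is moved stays moved. The work goes in short steps, Python scripts to look and compute and a shell command to move; the robot and the scene stay as the last step left them, time stands still between calls to the robot, and variables do not carry over. Pictures are saved under pics/ and viewed, at most 13 in all, crops included, and the job is handed in when it is done.

```bash
mkdir -p pics
cat > h.py <<'E'
import numpy as np,cv2
from station import read_state,optics,job
def cap(n,tag):
    P=optics.camera_params(n);im,d=optics.capture(n)
    cv2.imwrite(f'pics/{tag}.png',im[:,:,::-1]);np.savez(f'pics/{tag}.npz',im=im,d=d,K=P['K'],D=P['D'],T=P['T'])
def ray(tag,u,v):
    f=np.load(f'pics/{tag}.npz');x,y=cv2.undistortPoints(np.array([[[u,v]]],float),f['K'],f['D'])[0,0]
    T=f['T'];return T[:3,3],T[:3,:3]@np.array([x,-y,-1.]),f['d']
def pz(tag,u,v,z):
    o,r,_=ray(tag,u,v);return o+r*(z-o[2])/r[2]
def pd(tag,u,v):
    o,r,d=ray(tag,u,v);w=d[int(v)-2:int(v)+3,int(u)-2:int(u)+3];w=w[w>0];return o+r*np.median(w) if w.size else None
def tri(*tuv):
    A=np.zeros((3,3));b=np.zeros(3)
    for t in tuv:
        o,r,_=ray(*t);r=r/np.linalg.norm(r);M=np.eye(3)-np.outer(r,r);A+=M;b+=M@o
    return np.linalg.solve(A,b)
E
python3 - <<'E'
from h import *
cap('scene','s0');cap('top','t0')
print(read_state())
for n in('scene','top'):print(optics.camera_params(n)['T'].round(3).tolist())
E
```

```text
{'t': 0.1, 'qpos': array([ 1.09342771e+00,  4.80787423e-01,  1.59678849e+00, -3.45394236e-05,
        1.06513459e+00, -4.65914765e-02]), 'dq': array([ 0.00040063, -0.00277929, -0.00188342, -0.0002493 ,  0.00064694,
        0.00094185]), 'joint_efforts': array([ 5.84135978e-04, -9.52252650e+01, -4.31039250e+01, -5.26201256e-04,
        5.40243738e-03,  8.95352400e-06]), 'tcp_pos': array([0.27124066, 0.59029364, 0.23073305]), 'ee_rot': array([-1.30169162e-04,  2.13718824e-01,  9.76895057e-01, -5.43764389e-04]), 'ft_force': array([ 0.43936183, -0.11059951, -1.09953783]), 'torque': array([-0.01980827, -0.02047656,  0.0194627 ]), 'grip_force': 0.0, 'opening': 0.08548143274707035}
[[0.726, 0.301, -0.618, -0.022], [-0.688, 0.333, -0.645, -0.717], [0.012, 0.893, 0.449, 0.515], [0.0, 0.0, 0.0, 1.0]]
[[-0.004, 0.986, -0.165, 0.329], [-1.0, -0.001, 0.017, -0.094], [0.016, 0.165, 0.986, 1.421], [0.0, 0.0, 0.0, 1.0]]
```

View pics/s0.png

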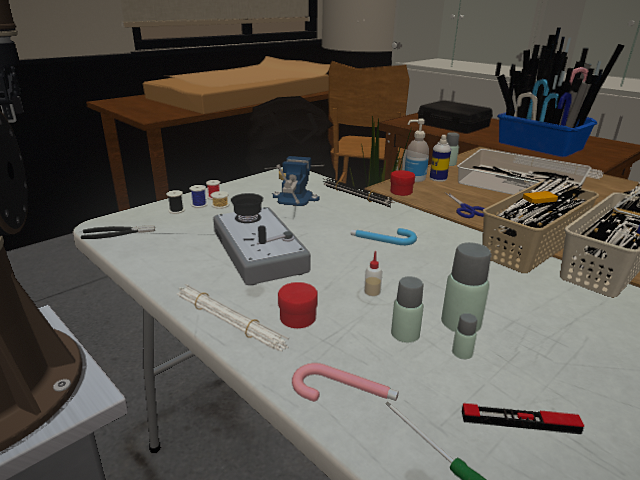

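View pics/t0.png

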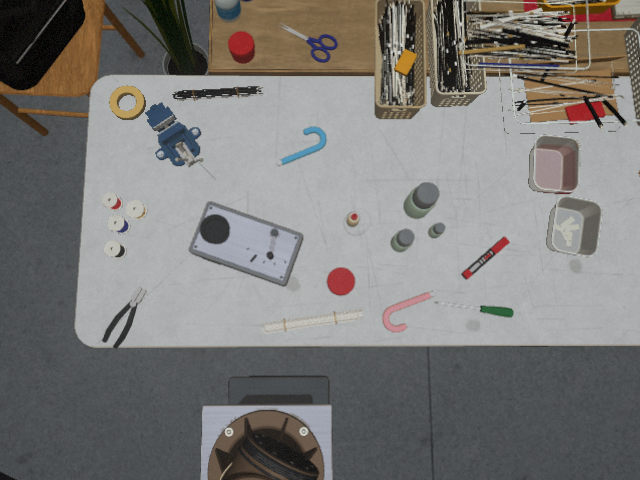

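The scene view shows the mixer (260,240), with the lever knob at about (262,235) and the cup at (247,207). The red jar is at (297,305) and the oiler at (373,275). There are three glue bottles, and the middle-sized one is at (407,310), or (402,240) in the top view. I'll enlarge the top view next.

Run:
```python
from h import *
im=cv2.imread('pics/t0.png');a=cv2.resize(im[190:295,180:310],None,fx=6,fy=5.7,interpolation=cv2.INTER_CUBIC)
a=cv2.resize(im[195:290,185:310],None,fx=6,fy=6,interpolation=cv2.INTER_CUBIC);cv2.imwrite('pics/t0m.png',a)
b=cv2.resize(im[170:270,330:455],None,fx=6,fy=6,interpolation=cv2.INTER_CUBIC);cv2.imwrite('pics/t0b.png',b)
for n,u,v in[('cup',215,229),('knob',270,255),('midcap',405,236),('bigcap',428,192),('smallcap',438,228),('oil',353,217),('jar',341,281),('base',270,460),('mix',250,240)]:print(n,pd('t0',u,v).round(3))
```

```text
cup [0.578 0.126 0.08 ]
knob [ 0.511 -0.01   0.099]
midcap [ 0.556 -0.337  0.104]
bigcap [ 0.655 -0.387  0.146]
smallcap [ 0.582 -0.426  0.071]
oil [ 0.61  -0.215  0.068]
jar [ 0.451 -0.184  0.055]
base [ 0.106 -0.033  0.392]
mix [0.555 0.043 0.055]
```

View pics/t0m.png

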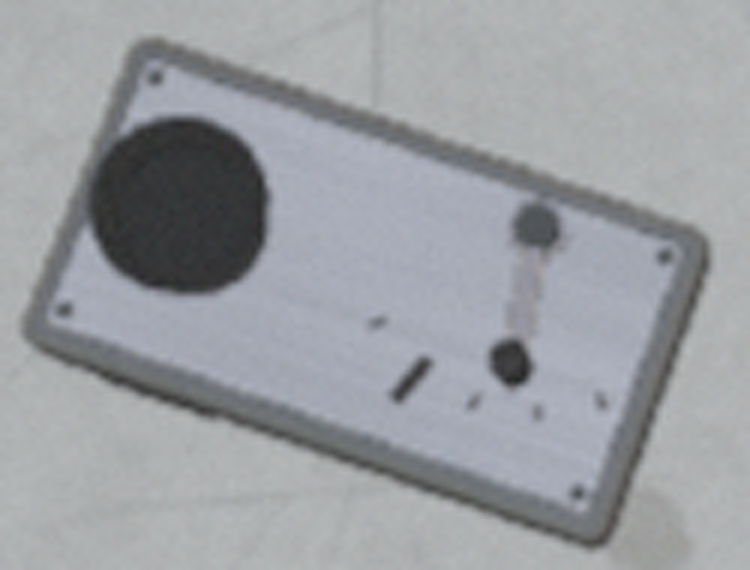

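View pics/t0b.png

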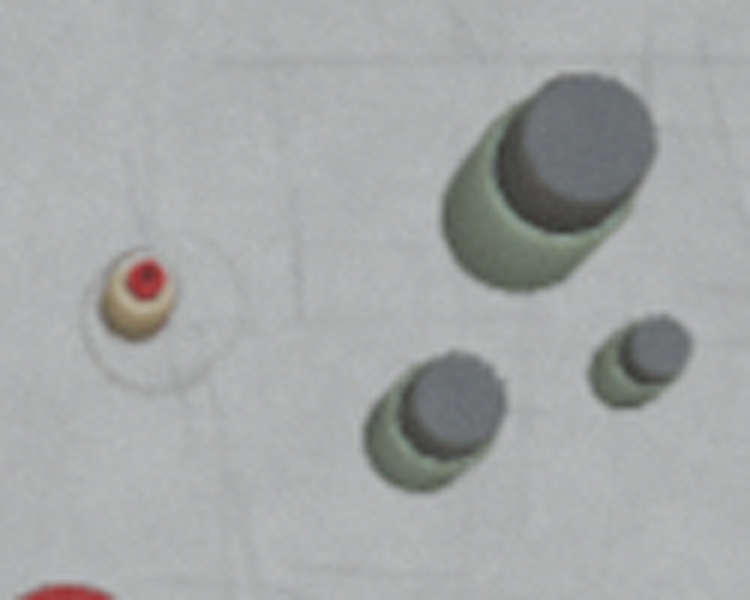

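The enlarged crops are the top picture at 6x, so these are top-picture pixels:
- **Lever:** the pivot is at (274.5,232.7) and the knob top at (270.8,255.3). The broad mark is centred at (253.7,258.3). The small marks are at (247.8,248.7), (264,262), (274.7,263.8) and (285.2,262).
- **Cup:** the centre is at (215,229.2).
- **Bottle:** the middle bottle's cap centre is at (405.8,237.5).

I'll enlarge the scene view for the second view.

Run:
```python
from h import *
im=cv2.imread('pics/s0.png')
a=cv2.resize(im[185:285,205:315],None,fx=5,fy=5,interpolation=cv2.INTER_CUBIC);b=cv2.resize(im[270:350,380:435],None,fx=5,fy=5,interpolation=cv2.INTER_CUBIC)
c=np.zeros((500,830,3),np.uint8);c[:,:550]=a;c[:400,555:]=b;c=c[:,:800] if 0 else c
cv2.imwrite('pics/s0m.png',cv2.resize(c,(800,482)))
o=lambda x,y:(185+x/6,195+y/6)
piv=pz('t0',*o(537,226),.068);k=pz('t0',*o(515,362),.099);cup=pz('t0',215,229.2,.101);b=pz('t0',405.8,237.5,.104)
ang=lambda p:np.arctan2(p[1]-piv[1],p[0]-piv[0])%(2*np.pi)
print('piv',piv,'k',k,np.linalg.norm((k-piv)[:2]),ang(k),'cup',cup,'bot',b)
for m in[(377,322),(412,380),(474,402),(538,413),(601,402)]:
    q=pz('t0',*o(*m),.055);print(q,ang(q),np.linalg.norm((q-piv)[:2]))
for e in[(395,402),(428,358)]:print('broad end',ang(pz('t0',*o(*e),.055)))
```

```text
piv [ 0.57076263 -0.01904047  0.068     ] k [ 0.50977037 -0.01239542  0.099     ] 0.06135317803734492 3.0330716640729865 cup [0.57346938 0.12291405 0.101     ] bot [ 0.55221019 -0.33872514  0.104     ]
[0.53263719 0.04770604 0.055     ] 2.089768276942075 0.07686772082556498
[0.50833774 0.03285149 0.055     ] 2.4480731972741445 0.08117661348139105
[0.49912073 0.00711326 0.055     ] 2.7915631367684615 0.07626650978261383
[ 0.49449382 -0.01937662  0.055     ] 3.146000029772376 0.0762695510891586
[ 0.49903265 -0.0453978   0.055     ] 3.493729642754071 0.07641923592920391
broad end 2.4541419884279088
broad end 2.4354695554440045
```

View pics/s0m.png

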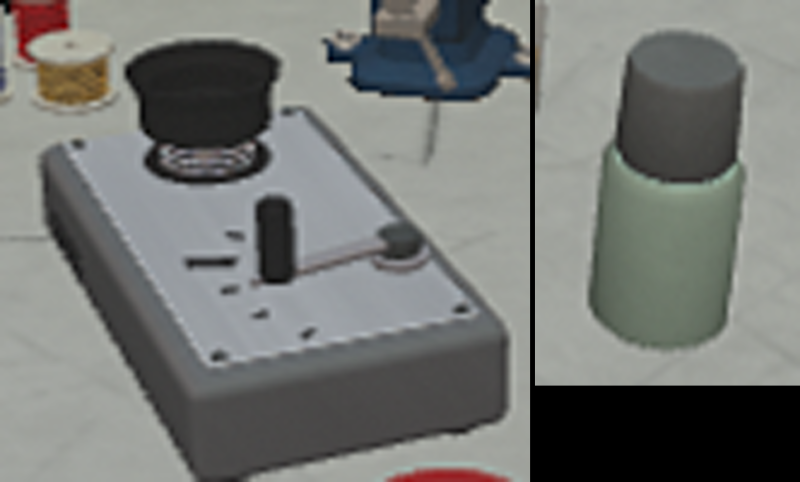

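The scene crop (5x) puts the knob top at about (262.1,226.5), the cap top centre at (411.6,282.4) and the cup rim centre at (247.1,199.1). I'll triangulate these with the top view, and get the cup's inner centre from depth.

Run:
```python
from h import *
print('knob',tri(('t0',270.8,255.3),('s0',262.1,226.5)),'cap',tri(('t0',405.8,237.5),('s0',411.6,282.4)),'cup',tri(('t0',215,229.2),('s0',247.1,199.1)))
f=np.load('pics/t0.npz')
def pts(u0,u1,v0,v1,z0,z1):
    P=[pd('t0',u,v) for u in range(u0,u1) for v in range(v0,v1)];P=np.array([p for p in P if p is not None]);s=P[(P[:,2]>z0)&(P[:,2]<z1)]
    return len(s),s.mean(0).round(4),((s.max(0)+s.min(0))/2).round(4),(s.max(0)-s.min(0)).round(3)
print('captop',pts(390,430,222,262,.100,.108));print('cup rim',pts(195,235,210,250,.097,.106));print('floor',pts(195,235,210,250,.076,.083));print('knobtop',pts(260,282,245,265,.095,.103))
```

```text
knob [ 0.5098747  -0.01246401  0.09985687] cap [ 0.55360174 -0.34027456  0.10199884] cup [0.57375418 0.12305992 0.09983811]
captop (186, array([ 0.5559, -0.339 ,  0.1035]), array([ 0.5564, -0.3397,  0.1027]), array([0.035, 0.034, 0.005]))
cup rim (154, array([0.5853, 0.1357, 0.0983]), array([0.5795, 0.1293, 0.0984]), array([0.064, 0.065, 0.003]))
floor (317, array([0.5769, 0.1269, 0.0807]), array([0.5763, 0.1272, 0.0808]), array([0.048, 0.047, 0.004]))
knobtop (24, array([ 0.5131, -0.0072,  0.0982]), array([ 0.5133, -0.0066,  0.0976]), array([0.01 , 0.012, 0.005]))
```

```bash
python3 -m handwheel '{"rows":[[[40,45,-60,0,0,0,0.14],[40,45,-60,0,0,0,0.14],[40,45,-60,0,0,0,0.15],[40,45,-60,0,0,0,0],[40,0,-60,0,0,0,0]]]}' 30
python3 -m handwheel '{"rows":[[[40,40,-60,0,0,0,0],[40,20,-60,0,0,0,0],[40,0,-60,0,0,0,0],[40,0,-60,0,0,0,0],[40,0,-40,0,0,0,0]]]}'
python3 -m handwheel '{"rows":[[[40,0,0,0,0,0,0],[40,0,0,0,0,0,0]]]}'
```

```text
t: 0.72
tcp_pos: [0.4235, 0.3291, 0.231]
ee_rot: [0.0, 0.001, 1.0, 0.0]
ft_force: [-0.2, -1.5, 0.7]
opening: 0.0399
grip_force: 0.0
t: 1.35
tcp_pos: [0.4754, 0.057, 0.2312]
ee_rot: [-0.0, 0.001, 1.0, -0.0]
ft_force: [0.2, 0.8, -0.4]
opening: 0.0401
grip_force: 0.0
t: 1.6
tcp_pos: [0.4758, 0.0595, 0.2312]
ee_rot: [-0.0, 0.001, 1.0, 0.0]
ft_force: [0.3, 0.6, -0.4]
opening: 0.0398
grip_force: 0.0
```

```bash
python3 -m handwheel '{"rows":[[[40,0,-35,20,0,0,0],[40,0,-35,20,0,0,0],[40,35,0,0,0,0,0],[40,0,0,0,0,0,0],[40,0,0,0,0,0,0]]]}'
python3 - <<'E'
from h import *
cap('wrist','w0');print(read_state()['tcp_pos'],optics.camera_params('wrist')['T'].round(3).tolist())
f=np.load('pics/w0.npz')
for n,p in dict(knob=[.511,-.012,.099],piv=[.571,-.019,.068],cup=[.574,.123,.101]).items():
    c=f['T'][:3,:3].T@(np.array(p)-f['T'][:3,3]);print(n,cv2.projectPoints(np.array([[c[0],-c[1],-c[2]]]),np.zeros(3),np.zeros(3),f['K'],f['D'])[0].ravel())
E
```

```text
t: 2.22
tcp_pos: [0.5103, -0.0096, 0.2708]
ee_rot: [-0.001, -0.0, 1.0, 0.0]
ft_force: [0.1, 0.3, 0.4]
opening: 0.0402
grip_force: 0.0
[ 0.51012547 -0.00971384  0.27086306] [[-0.0, -0.952, -0.305, 0.432], [1.0, -0.001, 0.001, -0.01], [-0.001, -0.305, 0.952, 0.414], [0.0, 0.0, 0.0, 1.0]]
knob [314.52114365 216.18478414]
piv [307.92454912 265.668661  ]
cup [456.55208569 281.40044198]
```

View pics/w0.png

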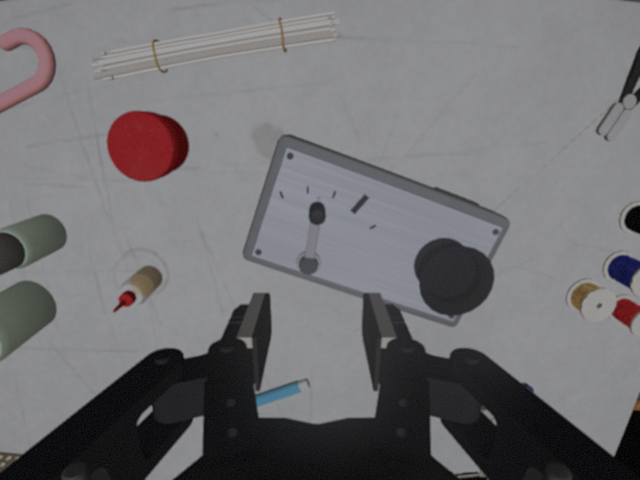

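The wrist view shows the knob at about (316,215), the pivot at (308,263) and the cup rim centre at (455,281). All are within 2–3 px of the predictions, so the positions agree. I'll go down on the knob and grip it.

```bash
python3 -m handwheel '{"rows":[[[40,0.5,-2,-50,0,0,0],[40,0,0,-50,0,0,0],[40,0,0,-50,0,0,0],[40,0,0,-40,0,0,0],[40,0,0,0,0,0,0]]]}' 20
python3 -m handwheel '{"rows":[[[14,0,0,0,0,0,0],[14,0,0,0,0,0,0],[14,0,0,0,0,0,0],[14,0,0,0,0,0,0]]]}'
```

```text
t: 2.9
tcp_pos: [0.5089, -0.012, 0.0793]
ee_rot: [-0.003, 0.0, 1.0, 0.0]
ft_force: [-0.5, -0.3, -0.1]
opening: 0.0398
grip_force: 0.0
t: 3.4
tcp_pos: [0.512, -0.0126, 0.0827]
ee_rot: [0.001, 0.0, 1.0, -0.0]
ft_force: [-2.7, 1.6, 12.1]
opening: 0.0149
grip_force: 20.5
```

```bash
python3 -m handwheel '{"rows":[[[14,0,0,2,0,0,0],[14,1.6,8.7,0,0,0,-0.1475],[14,2.8,8.4,0,0,0,-0.1475],[14,4.1,7.8,0,0,0,-0.1475],[14,5.2,7.2,0,0,0,-0.1475]]]}'
python3 -m handwheel '{"rows":[[[14,0,0,0,0,0,0],[14,0,0,0,0,0,0]]]}'
python3 - <<'E'
from h import *
cap('wrist','w1');cap('top','t1')
f=np.load('pics/t1.npz')
im=cv2.imread('pics/t1.png');print(read_state()['tcp_pos'])
E
```

```text
t: 4.03
tcp_pos: [0.525, 0.0195, 0.0835]
ee_rot: [-0.0, 0.293, 0.956, -0.0]
ft_force: [0.7, -2.6, -10.9]
opening: 0.0151
grip_force: 21.5
t: 4.28
tcp_pos: [0.5248, 0.0193, 0.0834]
ee_rot: [-0.0, 0.289, 0.957, -0.0]
ft_force: [0.3, 1.6, -7.0]
opening: 0.0146
grip_force: 21.7
[0.52484113 0.01924739 0.08340887]
```

```bash
python3 -m handwheel '{"rows":[[[34,0,0,0,0,0,0],[34,0,0,0,0,0,0],[34,0,0,0,0,0,0],[34,0,0,50,0,0,0],[34,0,0,60,0,0,0]]]}'
python3 -m handwheel '{"rows":[[[34,0,-60,20,0,0,0.15],[34,0,-60,0,0,0,0.15],[34,0,-60,0,0,0,0.15],[34,0,-60,0,0,0,0.14],[34,0,0,0,0,0,0]]]}'
python3 - <<'E'
from h import *
cap('top','t2');im=cv2.imread('pics/t2.png')
cv2.imwrite('pics/t2m.png',cv2.resize(im[222:272,230:300],None,fx=11,fy=11,interpolation=cv2.INTER_CUBIC))
E
```

```text
t: 5.0
tcp_pos: [0.5242, 0.0194, 0.1938]
ee_rot: [-0.001, 0.291, 0.957, -0.0]
ft_force: [1.4, 0.3, -0.8]
opening: 0.0339
grip_force: 0.0
t: 5.62
tcp_pos: [0.5249, -0.2238, 0.2131]
ee_rot: [0.0, 0.001, 1.0, -0.0]
ft_force: [-0.7, -0.4, -0.9]
opening: 0.0339
grip_force: 0.0
```

View pics/t2m.png

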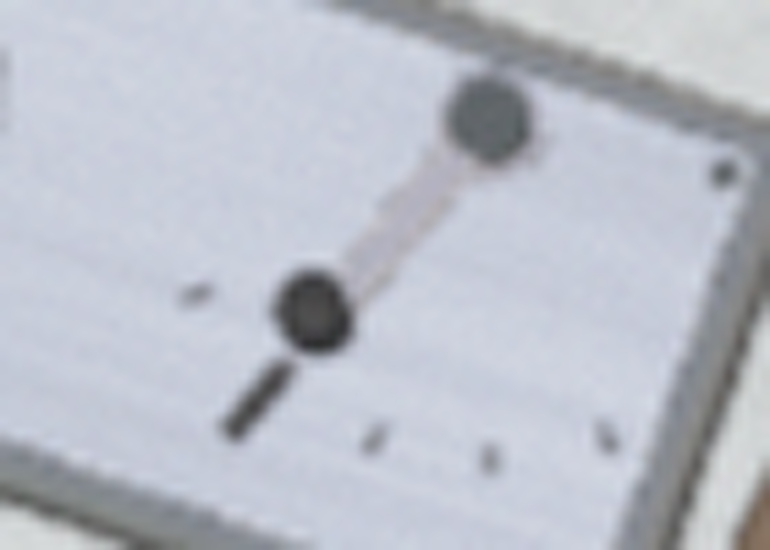

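The crop shows the pivot hub at (489,120), the knob at (314,312) and the broad mark at (258,398). The small marks are at (197,293), (374,438), (490,459) and (607,438). The lever points at the broad mark, so I'll check the angle.

Run:
```python
from h import *
from scipy.optimize import least_squares
o=lambda x,y:(230+(x+.5)/11-.5,222+(y+.5)/11-.5)
M=np.array([pz('t2',*o(*m),.055)[:2] for m in[(197,293),(258,398),(374,438),(490,459),(607,438)]])
i=np.arange(5)*.35
def g(p):
    r=np.array([p[3],p[4],p[3],p[3],p[3]]);return (np.c_[p[0]+r*np.cos(p[2]+i),p[1]+r*np.sin(p[2]+i)]-M).ravel()
s=least_squares(g,[.571,-.018,2.09,.076,.08]).x;print(s,np.abs(g(s)).max())
for z in(.068,.075):print('hub',pz('t2',*o(489,120),z))
k=pz('t2',*o(314,312),.099)
print('knob',k,'lever',np.arctan2(k[1]-s[1],k[0]-s[0])-s[2],np.hypot(*(k[:2]-s[:2])))
h=pz('t2',*o(489,120),.068);print(np.arctan2(k[1]-h[1],k[0]-h[0])-s[2])
```

```text
[ 0.57246964 -0.01753855  2.09762382  0.07653314  0.0814307 ] 0.00029421178191813
hub [ 0.57129831 -0.01779652  0.068     ]
hub [ 0.57004338 -0.01819158  0.075     ]
knob [0.52301047 0.01841013 0.099     ] lever 0.41545861787377314 0.061143409201051775
0.40059011908597286
```

Knob-side bias leaves the angle uncertain by about 0.04 rad, so I'll take a close wrist view.

```bash
python3 -m handwheel '{"rows":[[[34,-5,60,0,0,0,0],[34,-5,60,0,0,0,0],[34,0,60,0,0,0,0],[34,0,60,-40,0,0,0],[34,0,0,0,0,0,0]]]}'
python3 -m handwheel '{"rows":[[[34,0,0,0,0,0,0]]]}'
python3 - <<'E'
from h import *
cap('wrist','w2');f=np.load('pics/w2.npz');print(f['T'].round(4).tolist())
im=cv2.imread('pics/w2.png')
def pr(p):
    c=f['T'][:3,:3].T@(np.array(p)-f['T'][:3,3]);return cv2.projectPoints(np.array([[c[0],-c[1],-c[2]]]),np.zeros(3),np.zeros(3),f['K'],f['D'])[0].ravel()
P=np.array([pr(p) for p in([.525,.019,.099],[.571,-.018,.068],[.508,.033,.055],[.533,.048,.055],[.499,-.045,.055])]);print(P)
lo=np.maximum((P.min(0)-25).astype(int),0);hi=(P.max(0)+25).astype(int);s=min(790/(hi-lo)[0],590/(hi-lo)[1]);s=int(s)
print(lo,hi,s)
cv2.imwrite('pics/w2m.png',cv2.resize(im[lo[1]:hi[1],lo[0]:hi[0]],None,fx=s,fy=s,interpolation=cv2.INTER_CUBIC))
E
```

```text
t: 6.3
tcp_pos: [0.5128, 0.0164, 0.1767]
ee_rot: [-0.002, -0.002, 1.0, 0.0]
ft_force: [-0.0, -0.7, 0.1]
opening: 0.0338
grip_force: 0.0
t: 6.42
tcp_pos: [0.5149, 0.0129, 0.1786]
ee_rot: [-0.0, -0.0, 1.0, -0.0]
ft_force: [0.4, -0.2, 1.0]
opening: 0.0339
grip_force: 0.0
[[-0.0002, -0.9521, -0.3058, 0.4363], [1.0, -0.0005, 0.0011, 0.0124], [-0.0012, -0.3058, 0.9521, 0.3212], [0.0, 0.0, 0.0, 1.0]]
[[326.69595994 264.23046069]
 [277.73081191 304.20937083]
 [343.7965911  221.90020247]
 [362.22237169 252.8383863 ]
 [240.65916917 210.37527071]]
[215 185] [387 329] 4
```

View pics/w2m.png

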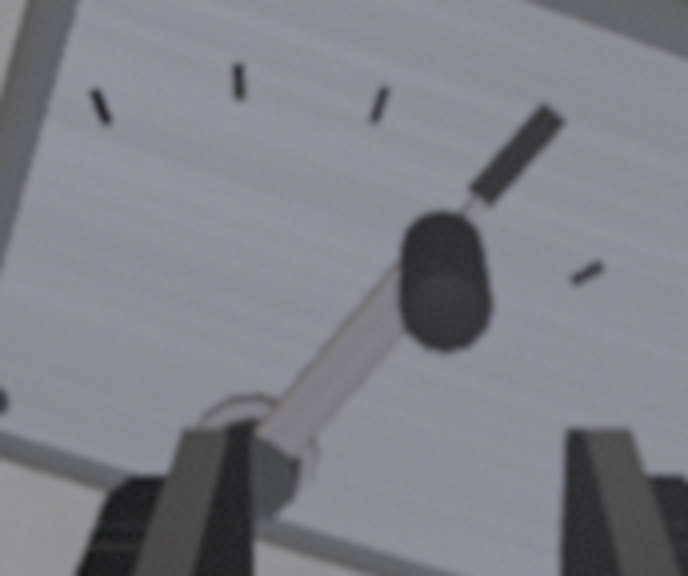

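In this crop (4x from (215,185)) the knob top is at (446,305) and the knob foot at about (441,252). The bar's edges run from (398,265) to (270,427) and from (405,335) to (300,453), with its tip at (468,208). The broad mark is centred at (517,154), and the small marks are at (101,107), (239,82), (380,105) and (588,272).

Run:
```python
from h import *
from scipy.optimize import least_squares
o=lambda x,y:(215+(x+.5)/4-.5,185+(y+.5)/4-.5)
w=lambda x,y,z:pz('w2',*o(x,y),z)[:2]
M=np.array([w(*m,.055) for m in[(588,272),(517,154),(380,105),(239,82),(101,107)]]);i=np.arange(5)*.35
def g(p):
    r=np.array([p[3],p[4],p[3],p[3],p[3]]);return (np.c_[p[0]+r*np.cos(p[2]+i),p[1]+r*np.sin(p[2]+i)]-M).ravel()
s=least_squares(g,[.571,-.018,2.09,.076,.08]).x;print(s,np.abs(g(s)).max())
at=lambda p:np.arctan2(p[1],p[0])-s[2]
for n,p,z in[('top',(446,305),.099),('foot',(441,252),.063),('tip',(468,208),.068)]:
    k=w(*p,z);print(n,k,at(k-s[:2]),np.hypot(*(k-s[:2])))
for a,b in[((398,265),(270,427)),((405,335),(300,453))]:print('edge',at(w(*a,.068)-w(*b,.068)))
e=at(w(552,113,.055)-w(483,195,.055));print('markdir',e)
d=f=None
import json
# gradient-fit of mark/bar via Hough-like line on the raw image is not needed unless values disagree
```

```text
[ 0.57161983 -0.01863747  2.10083571  0.0766782   0.08124409] 8.51117062656559e-05
top [0.52263178 0.01860322] 0.3907599099931178 0.06153615236676238
foot [0.52591987 0.01857721] 0.3573411682779777 0.058935719805888645
tip [0.51565945 0.02333563] 0.39722358133486013 0.06995216554000092
edge 0.40017408952920475
edge 0.3517909811592963
markdir 0.3726757057213539
```

The measurements average about 0.38 rad, which is 0.03 too far counter-clockwise. Re-gripping 2 mm further clockwise will centre the lever on the mark.

```bash
python3 -m handwheel '{"rows":[[[34,4,3,0,0,0,-0.15],[34,4,3,0,0,0,-0.15],[34,3,2,0,0,0,-0.15],[34,0,0,0,0,0,-0.16],[34,0,0,0,0,0,0]]]}'
python3 -m handwheel '{"rows":[[[34,0,0,0,0,0,0]]]}'
```

```text
t: 7.1
tcp_pos: [0.5265, 0.0191, 0.179]
ee_rot: [0.001, 0.301, 0.954, 0.0]
ft_force: [0.3, -0.8, -0.5]
opening: 0.034
grip_force: 0.0
t: 7.22
tcp_pos: [0.5262, 0.0195, 0.1788]
ee_rot: [0.0, 0.299, 0.954, 0.0]
ft_force: [-0.0, 0.1, -0.6]
opening: 0.034
grip_force: 0.0
```

```bash
python3 -m handwheel '{"rows":[[[34,0,1,-50,0,0,0],[34,0,0,-44,0,0,0],[34,0,0,0,0,0,0],[14,0,0,0,0,0,0],[14,0,0,0,0,0,0]]]}'
python3 -m handwheel '{"rows":[[[14,0,0,0,0,0,0],[14,0,0,0,0,0,0]]]}'
```

```text
t: 7.85
tcp_pos: [0.5268, 0.021, 0.0859]
ee_rot: [0.001, 0.3, 0.954, 0.0]
ft_force: [-0.4, -1.0, -4.8]
opening: 0.0147
grip_force: 19.8
t: 8.1
tcp_pos: [0.5268, 0.0211, 0.0855]
ee_rot: [0.001, 0.301, 0.954, 0.0]
ft_force: [-1.8, 0.7, 9.3]
opening: 0.0148
grip_force: 20.9
```

```bash
python3 -m handwheel '{"rows":[[[14,-0.5,-0.5,0,0,0,0],[14,0,0,0,0,0,0],[14,0,0,0,0,0,0]]]}'
python3 -m handwheel '{"rows":[[[34,0,0,0,0,0,0],[34,0,0,0,0,0,0],[34,0,0,0,0,0,0],[34,0,0,50,0,0,0],[34,0,0,43,0,0,0]]]}'
python3 -m handwheel '{"rows":[[[34,-4,-3,0,0,0,0.15],[34,-4,-3,0,0,0,0.15],[34,-3,-2,0,0,0,0.15],[34,0,0,0,0,0,0.16],[34,0,0,0,0,0,0]]]}'
python3 - <<'E'
from h import *
cap('wrist','w3')
im=cv2.imread('pics/w3.png');cv2.imwrite('pics/w3m.png',cv2.resize(im[185:329,215:387],None,fx=4,fy=4,interpolation=cv2.INTER_CUBIC))
E
```

```text
t: 8.48
tcp_pos: [0.5265, 0.0207, 0.0855]
ee_rot: [0.001, 0.301, 0.954, 0.0]
ft_force: [-0.1, 1.3, 9.3]
opening: 0.0145
grip_force: 20.9
t: 9.1
tcp_pos: [0.5253, 0.0206, 0.1784]
ee_rot: [-0.0, 0.301, 0.954, -0.0]
ft_force: [0.9, -0.0, -0.4]
opening: 0.034
grip_force: 0.0
t: 9.72
tcp_pos: [0.5145, 0.0126, 0.1774]
ee_rot: [-0.0, 0.001, 1.0, 0.0]
ft_force: [0.4, 0.1, -0.6]
opening: 0.0341
grip_force: 0.0
```

View pics/w3m.png

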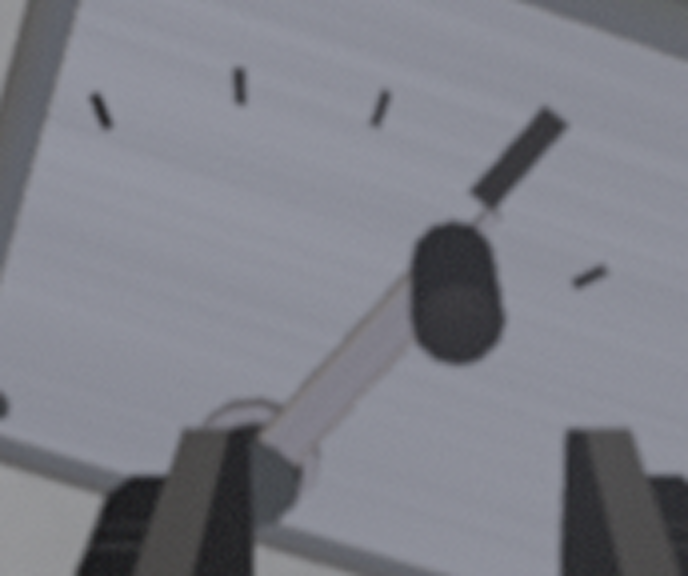

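The lever now lines up with the broad mark: the bar tip is at (487,213), right at the mark's foot (485,195), and the knob is at (458,318). Next I'll move above the middle bottle.

```bash
python3 -m handwheel '{"rows":[[[62,0,-50,30,0,0,0],[62,0,-60,25,0,0,0],[62,13,-60,0,0,0,0],[62,13,-60,0,0,0,0],[62,13,-60,0,0,0,0]]]}' 80
python3 -m handwheel '{"rows":[[[62,0,-60,0,0,0,0],[62,0,0,0,0,0,0],[62,0,0,0,0,0,0]]]}'
python3 - <<'E'
from h import *
cap('wrist','w4');f=np.load('pics/w4.npz')
g=f['im'].astype(int)
# project predicted cap top circle; compare with a local grey segmentation via depth
P=[pd('w4',u,v) for u in range(200,440,2) for v in range(100,440,2)]
P=np.array([p for p in P if p is not None]);s=P[(abs(P[:,2]-.103)<.004)&(np.hypot(P[:,0]-.554,P[:,1]+.339)<.035)]
print(read_state()['tcp_pos'],len(s),s.mean(0),(s.max(0)+s.min(0))/2,np.ptp(s,axis=0))
E
```

```text
t: 10.4
tcp_pos: [0.5537, -0.2771, 0.2315]
ee_rot: [0.0, 0.003, 1.0, -0.0]
ft_force: [1.0, -0.4, 0.1]
opening: 0.062
grip_force: 0.0
t: 10.78
tcp_pos: [0.5532, -0.3348, 0.231]
ee_rot: [-0.0, 0.002, 1.0, 0.0]
ft_force: [-0.1, -0.1, 0.1]
opening: 0.0621
grip_force: 0.0
[ 0.55337767 -0.33411203  0.23121251] 458 [ 0.55381523 -0.34101678  0.10300798] [ 0.55409446 -0.34120814  0.10168664] [0.03694298 0.03628477 0.00431375]
```

View pics/w4.png

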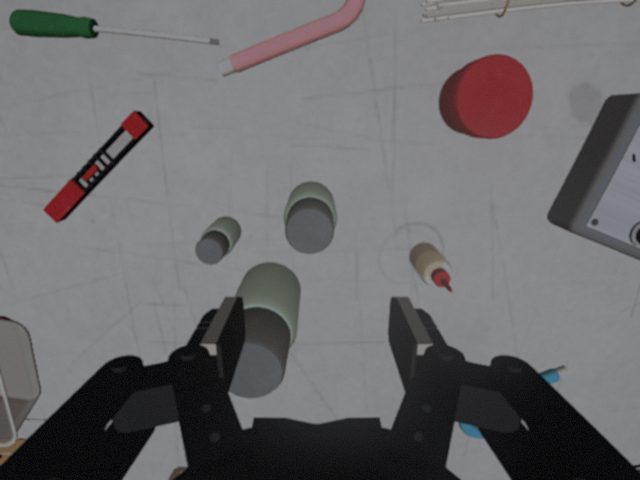

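In the wrist view the middle bottle's cap top is at (310,225), with the small bottle at (213,247) and the big one at (260,360) clear of the descent. The position is about (0.554,-0.340), so I'll descend and grip.

```bash
python3 -m handwheel '{"rows":[[[62,0.5,-6,-50,0,0,0],[62,0,0,-50,0,0,0],[62,0,0,-40,0,0,0],[62,0,0,-16,0,0,0],[62,0,0,0,0,0,0]]]}' 80
python3 -m handwheel '{"rows":[[[35,0,0,0,0,0,0],[35,0,0,0,0,0,0],[35,0,0,0,0,0,0],[35,0,0,0,0,0,0]]]}'
```

```text
t: 11.45
tcp_pos: [0.5541, -0.3401, 0.0753]
ee_rot: [-0.0, 0.0, 1.0, 0.0]
ft_force: [-0.1, -0.2, 0.9]
opening: 0.0618
grip_force: 0.0
t: 11.95
tcp_pos: [0.5551, -0.3415, 0.0776]
ee_rot: [0.001, 0.001, 1.0, -0.001]
ft_force: [-0.2, 3.4, 8.2]
opening: 0.039
grip_force: 79.7
```

```bash
python3 -m handwheel '{"rows":[[[35,0,0,40,0,0,0],[35,0,0,50,0,0,0],[35,0,0,50,0,0,0],[35,0,50,0,0,0,0],[35,4,55,0,0,0,0]]]}'
python3 -m handwheel '{"rows":[[[35,4,55,0,0,0,0],[35,4,55,0,0,0,0],[35,4,55,0,0,0,0],[35,4,55,0,0,0,0],[35,0,55,0,0,0,0]]]}'
python3 -m handwheel '{"rows":[[[35,0,50,0,0,0,0],[35,0,35,0,0,0,0],[35,0,0,0,0,0,0],[35,0,0,0,0,0,0]]]}'
python3 - <<'E'
from h import *
cap('scene','s5');cap('top','t5');print(read_state()['tcp_pos'],read_state()['ft_force'])
def seg(tag,z,x,y,r,us,vs):
    P=[pd(tag,u,v) for u in us for v in vs];P=np.array([p for p in P if p is not None])
    s=P[(abs(P[:,2]-z)<.02)&(np.hypot(P[:,0]-x,P[:,1]-y)<r)];return len(s),s.mean(0) if len(s) else 0
f=np.load('pics/s5.npz')
def pr(p):
    c=f['T'][:3,:3].T@(np.array(p)-f['T'][:3,3]);return cv2.projectPoints(np.array([[c[0],-c[1],-c[2]]]),np.zeros(3),np.zeros(3),f['K'],f['D'])[0].ravel()
p=read_state()['tcp_pos'];c=pr(p);print(c,pr([.5745,.124,.101]))
x0,y0=(c-[70,60]).astype(int);x0=max(x0,0);y0=max(y0,0)
cv2.imwrite('pics/s5m.png',cv2.resize(cv2.imread('pics/s5.png')[y0:y0+145,x0:x0+150],None,fx=4,fy=4,interpolation=cv2.INTER_CUBIC));print(x0,y0)
E
```

```text
t: 12.58
tcp_pos: [0.5584, -0.2358, 0.2177]
ee_rot: [0.002, 0.001, 1.0, -0.001]
ft_force: [1.2, 0.5, -1.0]
opening: 0.039
grip_force: 80.8
t: 13.2
tcp_pos: [0.5746, 0.0407, 0.2171]
ee_rot: [0.001, 0.001, 1.0, 0.0]
ft_force: [0.5, -0.5, -1.2]
opening: 0.0391
grip_force: 80.8
t: 13.7
tcp_pos: [0.5743, 0.1237, 0.2163]
ee_rot: [0.001, 0.0, 1.0, -0.0]
ft_force: [0.1, -0.1, -1.0]
opening: 0.0387
grip_force: 80.9
[0.57422915 0.12296482 0.21596565] [ 0.2277003   0.5855455  -1.64499864]
[244.50064536 148.26790733] [247.05480656 198.41853312]
174 88
```

View pics/s5m.png

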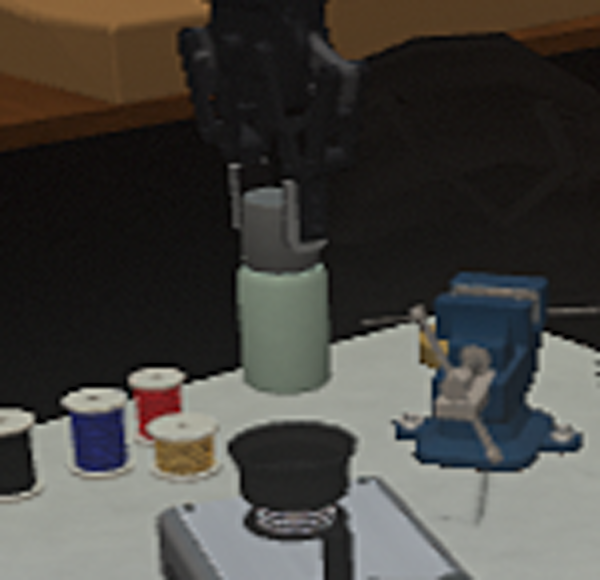

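The bottle is held upright, with its bottom at about (285,378), directly above the cup rim centre at (293,440). Sideways they agree to about 2 mm, so I'll lower it while watching the force.

```bash
python3 -m handwheel '{"rows":[[[35,1,-0.5,-15,0,0,0],[35,0,0,-15,0,0,0],[35,0,0,-10,0,0,0],[35,0,0,-8,0,0,0],[35,0,0,0,0,0,0]]]}' 100
python3 -m handwheel '{"rows":[[[35,0,0,-5,0,0,0],[35,0,0,-5,0,0,0],[35,0,0,0,0,0,0]]]}'
```

```text
t: 14.42
tcp_pos: [0.5747, 0.1234, 0.1667]
ee_rot: [-0.001, 0.0, 1.0, -0.0]
ft_force: [-0.1, 1.2, -1.7]
opening: 0.0386
grip_force: 100.4
t: 14.8
tcp_pos: [0.5749, 0.1235, 0.1572]
ee_rot: [-0.0, 0.0, 1.0, -0.0]
ft_force: [0.4, -0.2, -0.5]
opening: 0.0387
grip_force: 100.5
```

```bash
for i in 1; do python3 -m handwheel '{"rows":[[[35,0,0,-3,0,0,0],[35,0,0,-3,0,0,0],[35,0,0,0,0,0,0]]]}'
python3 -m handwheel '{"rows":[[[35,0,0,-3,0,0,0],[35,0,0,-3,0,0,0],[35,0,0,0,0,0,0]]]}'
python3 -m handwheel '{"rows":[[[35,0,0,-3,0,0,0],[35,0,0,0,0,0,0]]]}'; done
```

```text
t: 15.18
tcp_pos: [0.5752, 0.1235, 0.1514]
ee_rot: [0.0, 0.0, 1.0, 0.0]
ft_force: [-0.5, 0.2, 3.4]
opening: 0.0384
grip_force: 101.0
t: 15.55
tcp_pos: [0.5753, 0.1235, 0.1456]
ee_rot: [0.0, 0.0, 1.0, 0.0]
ft_force: [-1.7, -0.6, 7.7]
opening: 0.0385
grip_force: 101.6
t: 15.8
tcp_pos: [0.5753, 0.1235, 0.1427]
ee_rot: [0.0, 0.0, 1.0, 0.0]
ft_force: [-0.8, -0.4, 8.6]
opening: 0.0387
grip_force: 101.8
```

```bash
python3 -m handwheel '{"rows":[[[35,0,0,-2,0,0,0],[35,0,0,0,0,0,0]]]}' 
python3 -m handwheel '{"rows":[[[35,0,0,-1,0,0,0],[35,0,0,0,0,0,0]]]}'
python3 -m handwheel '{"rows":[[[35,0,0,-1,0,0,0],[35,0,0,0,0,0,0]]]}'
python3 -m handwheel '{"rows":[[[35,0,0,-1,0,0,0],[35,0,0,0,0,0,0]]]}'
```

```text
t: 16.05
tcp_pos: [0.5754, 0.1235, 0.1409]
ee_rot: [0.0, 0.0, 1.0, 0.0]
ft_force: [-2.2, 0.8, 10.3]
opening: 0.0384
grip_force: 102.0
t: 16.3
tcp_pos: [0.5757, 0.1236, 0.1406]
ee_rot: [0.001, 0.0, 1.0, 0.0]
ft_force: [-3.6, -0.1, 19.2]
opening: 0.0383
grip_force: 103.6
t: 16.55
tcp_pos: [0.576, 0.1236, 0.1404]
ee_rot: [0.001, 0.0, 1.0, 0.0]
ft_force: [-7.1, -0.3, 31.9]
opening: 0.0383
grip_force: 105.0
t: 16.8
tcp_pos: [0.5763, 0.1237, 0.1403]
ee_rot: [0.002, 0.0, 1.0, 0.0]
ft_force: [-9.1, -1.0, 45.3]
opening: 0.0387
grip_force: 106.4
```

The cup is on its stop: the force climbs steeply at z = 0.1405, a 16 mm stroke. I'll ease off a little, check the bystanders and the knob, and hand in.

```bash
python3 -m handwheel '{"rows":[[[35,0,0,1.3,0,0,0],[35,0,0,0,0,0,0],[35,0,0,0,0,0,0],[35,0,0,0,0,0,0]]]}'
python3 - <<'E'
from h import *
cap('top','t6');cap('scene','s6');a=cv2.imread('pics/t0.png').astype(int);b=cv2.imread('pics/t6.png').astype(int)
for n,(u,v,r) in dict(oil=(353,217,14),jar=(341,281,18),big=(422,200,22),small=(437,230,9)).items():print(n,np.abs(a-b)[v-r:v+r,u-r:u+r].mean())
print(read_state()['tcp_pos'],read_state()['ft_force'])
E
```

```text
t: 17.3
tcp_pos: [0.5758, 0.1236, 0.1405]
ee_rot: [0.001, 0.0, 1.0, 0.0]
ft_force: [-6.0, 1.0, 28.5]
opening: 0.0385
grip_force: 103.4
oil 29.054846938775512
jar 24.039866255144034
big 25.12913223140496
small 23.895061728395063
[0.57589025 0.12364831 0.14046391] [-6.14937969 -0.07699139 27.25301947]
```

Run:
```python
from h import *
a=cv2.imread('pics/t0.png',0);b=cv2.imread('pics/t6.png',0)
for n,(u,v,r) in dict(oil=(353,217,14),jar=(341,281,18),big=(422,200,22),small=(437,230,9),ctl=(485,258,20)).items():
    m=cv2.matchTemplate(b[v-r-8:v+r+8,u-r-8:u+r+8],a[v-r:v+r,u-r:u+r],cv2.TM_CCOEFF_NORMED);_,s,_,l=cv2.minMaxLoc(m);print(n,round(s,3),l[0]-8,l[1]-8)
```

```text
oil 0.997 0 0
jar 0.999 0 0
big 0.999 0 0
small 0.998 0 0
ctl 0.999 0 0
```

Nothing has moved; the picture difference is only the exposure.

```bash
python3 -c "
from station import job;print(job.close_job())"
```

```text
the job is handed in; nothing more can be done
None
```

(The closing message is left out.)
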